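# Seat the lens on the copy camera

### The job

The copy camera lies on its back on the desk with its lens resting loosely on the mount. First press the battery cap beside the lens fully down; then turn the lens by its knurled collar, clockwise seen from above and less than a quarter turn, until its hidden keyways drop over the pins, and push it fully home against the mount's spring. Finish while still holding it pushed home, and leave the other things on the desk where they are.

Things in the scene. Friction and masses are not known exactly. Their poses are not given: they have to be found in the camera images.
- camera: Boxy grey copy camera, 110 x 200 x 60 mm (x, y, z), fixed to the desk on a plywood cradle, lying on its back with its face up. Origin: centre of its underside on the desk; z up, y along its long side. The flat face is 60 mm above the desk. In its frame the lens axis stands at x 0, y -42 mm and the battery cap at x 0, y +52 mm (94 mm apart).
- seat (a point): Centre of the aluminium seat flange (72 mm across) of the lens mount, on the lens axis, 61.5 mm above the desk; z up. Home, the lens's lower rim sits on it. A spigot (37 mm across, top 20.5 mm above this point) stands here inside the lens, with three radial pins 6 mm thick, a third of a turn apart, at an unknown angle. A sprung ring stands 3.5 mm above the flange: 3.5 N starts it, 8 N presses it flush.
- lens_center (a point): Centre, half-way up, of the loose lens: black and aluminium cylinder, 57 mm across, 44 mm high, about 0.25 kg, axis z up, closed top with a glass disc. At first it rests level on the pins, this point 30.5 mm above the seat; when its keyways meet the pins it can drop 5 mm onto the sprung ring (25.5 mm above the seat) and turns no more; pushed home it is 22 mm above the seat. Let go, it rises 3.5 mm.
- cap_top (a point): Centre of the top of the black round battery cap, 26 mm across, on a round black boss 38 mm across and 10 mm high on the camera's face. Raised, its top stands 7 mm above the boss (77 mm above the desk); fully down, 2 mm above it (72 mm above the desk). z up.
- batterycap (a joint): Travel of the battery cap in m: 0 raised, 0.005 fully down. It starts between 0 and 0.002, needs about 4 N to move and stays where it is left.
- lens_collar (a point): Middle of the lens's knurled collar, a band 13 mm high, on the lens axis 9 mm above its centre. The hollow skirt below fits round the spigot with 1.5 mm to spare all round; inside, unseen, are three keyways 13 mm wide (about 0.14 rad of play either way). At the start they are 0.35 to 1.25 rad from the pins: turning the lens clockwise seen from above by that much lines them up.
- tube: Bystander, to be left alone. Aluminium extension ring, 60 mm across, 22 mm high, on the desk beside the camera's near long side. Origin at its underside.
- loupe: Bystander, to be left alone. Black loupe, 44 mm across, 40 mm high, beside the camera's far long side. Origin at its underside.
- lenscap: Bystander, to be left alone. Black flat lens cap, 58 mm across, 9 mm high, beside the camera's far long side. Origin at its underside.
- mug: Bystander, to be left alone. White mug, 80 mm across, 90 mm high. Origin at its underside.
- driver: Bystander, to be left alone. Screwdriver lying on the desk. Origin at its underside.
- slidebox: Bystander, to be left alone. Cardboard box, 70 x 110 x 50 mm. Origin at its underside.
- dustbrush: Bystander, to be left alone. Brush lying on the desk. Origin at its underside.

How it is judged:
On the way, in this order (a step that is already met when the one before it is completed fails the run):
1. the battery cap is pressed fully down (value of joint batterycap above 0.004 m), for 0.2 s.
2. the lens has dropped over the pins (z of lens_center in the frame of seat below 0.0268 m and horizontal distance between lens_center and seat below 0.004 m), for 0.1 s.
At the end, for the whole second after the job is handed in: The robot's fingers still hold the lens (more than 2 N of contact) pushed home: its centre within 1.4 mm of its fully home height of 22 mm above the seat, within 4 mm of the mount's axis and upright within 0.06 rad; the battery cap is down (travel over 4 of 5 mm) (z of lens_center in the frame of seat below 0.0234 m and horizontal distance between lens_center and seat below 0.004 m and angle between lens_center's own z axis and vertical below 0.06 rad and value of joint batterycap above 0.004 m and contact force between the fingers and lens above 2 N); the arm keeps its last pose, push and grip.
It fails at once if another thing on the desk was moved by more than 30 mm (distance of any of tube, loupe, lenscap, mug, driver, slidebox, dustbrush from where it was at the start of the episode above 0.03 m).
It also fails if it takes over 48 s, if anything falls off the work surface, if the arm or the gripper's body presses on something with over 40 N, if the wrist force passes 120 N, or if a joint passes its speed limit or range.

### The arm

A 6-joint arm with a two-finger parallel gripper is mounted at the origin on the work surface. World frame = base frame: x ahead of the robot, y to its left, z up, the work surface at z = 0. Lengths are in m, angles in rad, forces in N, time in s.
With the tool pointing down it reaches from about 0.375 to 0.9 m from the base axis. Payload 3.1 kg.
Tool frame: the origin (TCP) lies midway between the tips of the shut fingers; the grasp point (between the pads) lies 19 mm behind it (manip.grasp_offset is the distance from the TCP to the grasp point, in m); z points along the fingers, y is the line along which they close (so a half turn about z gives the same grasp; the last joint's range is limited). The gripper opens to 85 mm and grips with 20 to 120 N. Pads are 22 mm wide; open, the fingers measure 114 mm over their backs; the gripper's body (76 mm by 85 mm) begins 54 mm behind the grasp point. The pads swing forward as they close: fully open they stand 13 mm farther back than shut.
Start: joints at [1.101, 0.527, 1.433, -0, 1.181, -0.178], TCP at [0.18, 0.599, 0.231] pointing down, gripper open.
Joint ranges: [-3.08, 3.08], [-0.75, 2.2], [0.22, 2.44], [-1.43, 4.57], [0, 2.65], [-2.85, 2.85]. Speed limits (rad/s): [2.79, 2.79, 3.14, 3.14, 3.14, 3.14].

### API

Orientations are given as a unit quaternion [x, y, z, w].
In Python, from station import sensors, cams, order, manip gives the robot as it stands.
- The arm moves only by the tool move_arm, never from a script. Its argument "targets" is a list of rows, each an object of numbers: "dx", "dy", "dz": the shift along the world's x, y, z normalised to -1 to 1, where 1 is 25 mm; "rx", "ry", "rz": the turn, a rotation vector about the world's x, y, z normalised to -1 to 1, where 1 is 30 degrees. A call has exactly 10 rows; each row shifts and turns the commanded pose from where the row before left it; what a row does not reach is not made up. A row lasts 1/8 s, in which the tool goes at most 62.5 mm and 10.7 degrees, less where a joint would pass 70% of its speed; a pose out of reach is approached as far as the arm can. A call with a number of a shift or a turn outside -1 to 1 is refused whole. A call with a gripper value outside its range is refused whole. "claw" is the opening in per cent of the stroke, from 0 (shut) to 100 (fully open), set as the call begins (left out, the last holds). The fingers move at their own pace and stop on an object; "newtons" is the grip in N (left out, the last holds). Time passes only in rows, so rows that do not move let the fingers close, or fill a call up. It gives the time, the measured TCP pose, the force, the opening and the grip force at its end, in the units of the state.
- sensors.sense(): the state, without advancing time (a new reading comes with each control period).
- cams.snapshot(name): name is "scene" or "top" or "wrist"; returns the picture (400x640x3 uint8, red, green, blue); there is no depth.
- cams.camera_model(name): a dict with "fx", "fy", "cx", "cy" (pixels), "distortion" ([k1, k2, p1, p2, k3] as OpenCV has them; the pictures are not rectified), "extrinsics" (4x4, takes a point from world to camera coordinates). Camera axes: x right, y down, z forward; pixel columns grow to the right and rows downward; lengths in m; the calibration is good to about 2 mm. A picture is of the moment at which its call begins: read the wrist's pose just before it. camera_model takes no time and is no camera call; for the wrist camera it gives the pose at the moment of the call.
- order.sign_off(): hands the job in; it is judged then, once.
The state is a dict: "t": time; "q": joint angles; "qd": joint speeds; "tau": joint torques, N m; "tcp_pos": TCP position; "tool_rot": TCP orientation; "force": force on the tool from outside, world axes, zero at the start; "ft_torque": the same for the moment, N m; "finger_gap": opening from 0.0 (shut) to 1.0 (fully open); "gripper_force": force on a finger pad.
Only numpy, scipy, OpenCV 4.12 (cv2) and the standard library are available. Lean on these libraries where they do the work, as an engineer would, in place of code of your own. Each camera call takes 0.05 s, during which the arm holds its last target. There are 200 camera calls.

## Working session

There is one attempt and no reset: what is moved stays moved. The work goes in short steps, Python scripts to look and compute and a tool call to move; the robot and the scene stay as the last step left them, time stands still between calls to the robot, and variables do not carry over. Pictures are saved under pics/ and viewed, at most 10 in all, crops included, and the job is handed in when it is done.

Besides the shell and the picture viewer there is one more tool, called after "Request:" as name([rows], argument=value, ...), one row to a line, values as JSON. move_arm: Moves the arm, as the interface text tells. Scaled input: -1 to 1 covers 25 mm each way for a shift and 30 degrees each way for a turn. Its arguments: {"type":"object","properties":{"targets":{"type":"array"},"claw":{"type":"number"},"newtons":{"type":"number"}},"required":["targets"]}

```bash
mkdir -p pics; ls; python3 - <<'E'
from station import sensors,cams,manip
import cv2
print(sensors.sense()); print(manip.grasp_offset)
for n in("scene","top"):
    im=cams.snapshot(n); cv2.imwrite(f"pics/{n}0.png",im[:,:,::-1])
    print(n,cams.camera_model(n))
E
```

```text
pics
{'t': 0.0, 'q': array([ 1.10047531e+00,  5.28466041e-01,  1.43393088e+00, -4.24642283e-05,
        1.18137217e+00, -1.78535325e-01]), 'qd': array([-2.23146002e-05, -4.78465802e-04, -9.90084398e-04,  1.80179844e-03,
        8.80513885e-04, -2.22236440e-04]), 'tau': array([ 2.76934916e-04, -4.42356241e+01, -1.78024632e+01, -1.28027186e-04,
        8.33681028e-03, -3.52123280e-06]), 'tcp_pos': array([0.17945943, 0.59792376, 0.2303246 ]), 'tool_rot': array([ 1.45367765e-01,  9.89377091e-01, -1.03770789e-03, -3.28278476e-04]), 'force': array([ 0.14968439, -0.21038006,  0.37386694]), 'ft_torque': array([ 0.0200546 , -0.02763363, -0.02044713]), 'gripper_force': 0.0, 'finger_gap': 0.9975330858376252}
0.0187
scene {'fx': 479.3731974390304, 'fy': 479.3731974390304, 'cx': 323.0910967954833, 'cy': 199.34439170419975, 'distortion': array([-0.08594355,  0.        ,  0.        ,  0.        ,  0.        ]), 'extrinsics': array([[-0.29500806,  0.95546512, -0.00752652,  0.15201134],
       [ 0.79791292,  0.24201375, -0.55205464, -0.42012978],
       [-0.52564743, -0.16886607, -0.83377397,  1.50662096],
       [ 0.        ,  0.        ,  0.        ,  1.        ]])}
top {'fx': 518.9161985723429, 'fy': 518.9161985723429, 'cx': 325.22975185282917, 'cy': 199.95542863207166, 'distortion': array([-0.00218011,  0.        ,  0.        ,  0.        ,  0.        ]), 'extrinsics': array([[ 0.02376371, -0.9996749 ,  0.00923968, -0.01032851],
       [-0.99514263, -0.02453714, -0.09533667,  0.57304157],
       [ 0.09553239, -0.00692924, -0.9954022 ,  1.46842231],
       [ 0.        ,  0.        ,  0.        ,  1.        ]])}
```

View pics/top0.png

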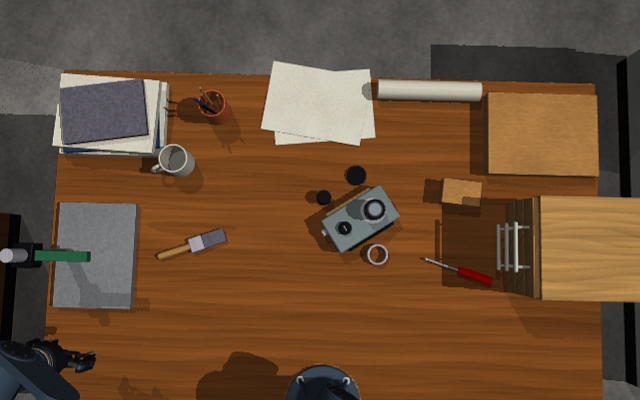

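View pics/scene0.png

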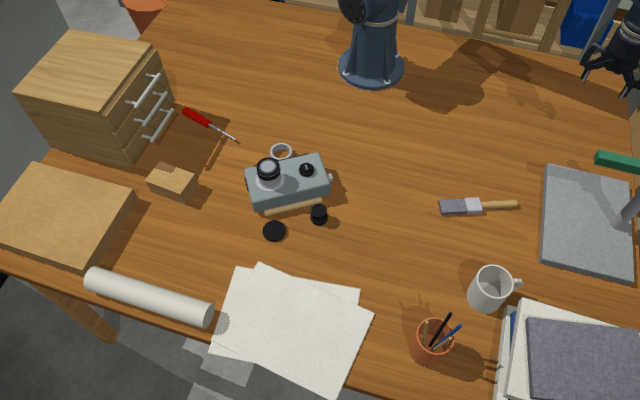

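The top view shows the camera with the lens at about (374,209), the cap at (344,228) and the tube at (377,254). In the scene view the lens top is at about (268,167) and the cap at (306,170). Next I'll refine these with masks.

```bash
cat > h.py <<'E'
import numpy as np,cv2
from station import sensors,cams
def ray(m,uv):
    K=np.array([[m['fx'],0,m['cx']],[0,m['fy'],m['cy']],[0,0,1]])
    p=cv2.undistortPoints(np.array([[uv]],float),K,m['distortion'])[0,0]
    R,t=m['extrinsics'][:3,:3],m['extrinsics'][:3,3]
    return -R.T@t,R.T@np.array([*p,1])
def onz(m,uv,z):
    o,d=ray(m,uv); return o+d*(z-o[2])/d[2]
def proj(m,P):
    K=np.array([[m['fx'],0,m['cx']],[0,m['fy'],m['cy']],[0,0,1]])
    R,t=m['extrinsics'][:3,:3],m['extrinsics'][:3,3]
    return cv2.projectPoints(np.array([P],float),cv2.Rodrigues(R)[0],t,K,m['distortion'])[0][0,0]
E
python3 - <<'E'
from h import *
t=cv2.imread('pics/top0.png'); s=cv2.imread('pics/scene0.png')
a=cv2.resize(t[175:260,305:415],None,fx=7,fy=7,interpolation=cv2.INTER_CUBIC)
b=cv2.resize(s[135:225,235:345],None,fx=7,fy=7,interpolation=cv2.INTER_CUBIC)
cv2.imwrite('pics/ta.png',a[:590]);cv2.imwrite('pics/sb.png',b[:590])
m=cams.camera_model('top')
hsv=cv2.cvtColor(t,cv2.COLOR_BGR2HSV).astype(int)
M=((hsv[...,0]>75)&(hsv[...,0]<125)&(hsv[...,1]>15)&(hsv[...,2]>60)).astype(np.uint8)
M[:170]=0;M[260:]=0;M[:,:310]=0;M[:,410:]=0
c=max(cv2.findContours(M,0,2)[0],key=cv2.contourArea)
P=np.array([onz(m,p[0].astype(float),.06)[:2] for p in c],np.float32)
r=cv2.minAreaRect(P);print(r,cv2.boxPoints(r))
print('lens',onz(m,(374,209),.114),'cap',onz(m,(344,228),.077))
ms=cams.camera_model('scene');print('lens',onz(ms,(268,167),.114),'cap',onz(ms,(306,170),.077))
E
```

```text
((0.5203422904014587, -0.09518120437860489), (0.10849317908287048, 0.1986718326807022), 33.179168701171875) [[ 0.4205774  -0.04172762]
 [ 0.52930236 -0.20800865]
 [ 0.6201072  -0.14863479]
 [ 0.5113822   0.01764624]]
lens [ 0.54343384 -0.12871317  0.114     ] cap [ 0.49154014 -0.05000744  0.077     ]
lens [ 0.54700518 -0.12730227  0.114     ] cap [ 0.5031668  -0.04740521  0.077     ]
```

View pics/ta.png

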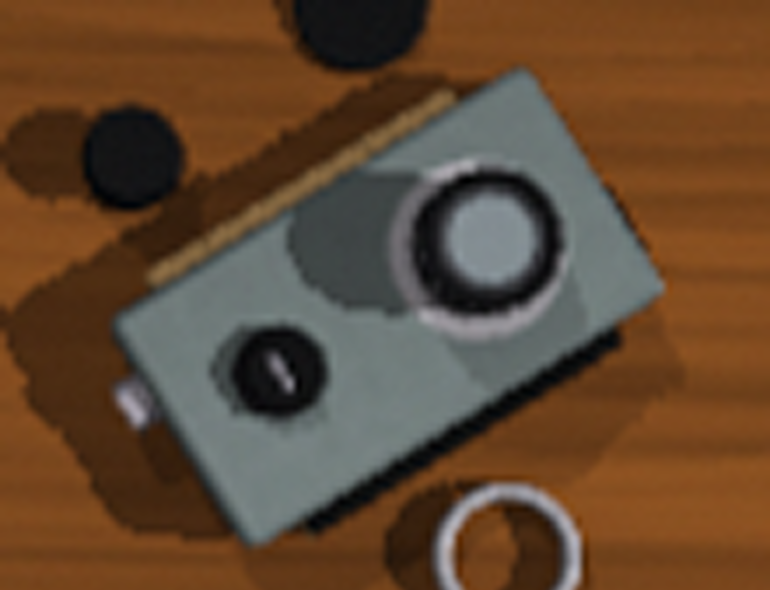

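View pics/sb.png

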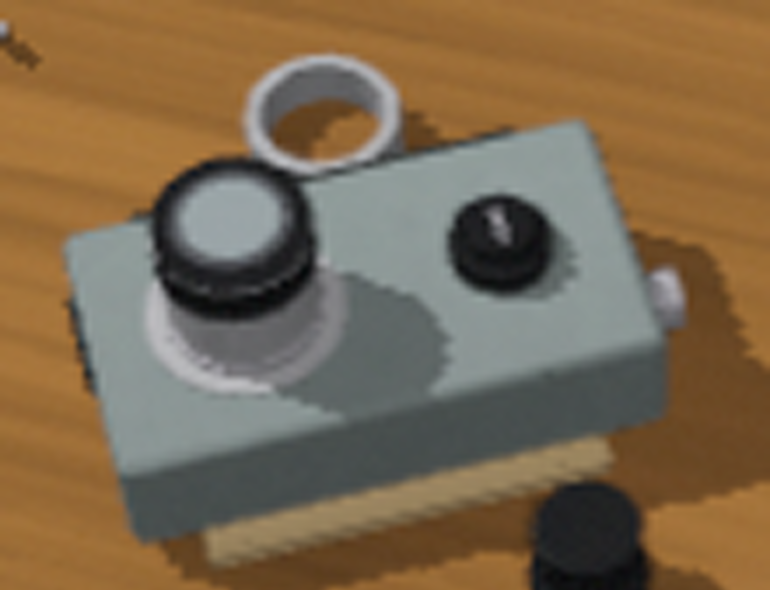

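The enlarged views agree: the lens top centre is near top pixel (374.3,209.0) and the cap near (344.9,227.7). That puts the lens at about (0.544,-0.129) and the cap at about (0.492,-0.051). They come out 94 mm apart with the camera yawed 33°, which matches the given sizes. Moving above the cap now.

Request:
move_arm([
  {"dx":0.42,"dy":-0.86},
  {"dx":0.42,"dy":-0.86},
  {"dx":0.42,"dy":-0.86},
  {"dx":0.42,"dy":-0.86},
  {"dx":0.42,"dy":-0.86},
  {"dx":0.42,"dy":-0.86},
  {"dx":0.42,"dy":-0.86},
  {"dx":0.42,"dy":-0.86},
  {"dx":0.42,"dy":-0.86},
  {"dx":0.42,"dy":-0.86},
], claw=0, newtons=20)

```text
schema error: expected keys dx, dy, dz, rx, ry, rz
```

Request:
move_arm([
  {"dx":0.42,"dy":-0.86},
  {"dx":0.42,"dy":-0.86},
  {"dx":0.42,"dy":-0.86},
  {"dx":0.42,"dy":-0.86},
  {"dx":0.42,"dy":-0.86},
  {"dx":0.42,"dy":-0.86},
  {"dx":0.42,"dy":-0.86},
  {"dx":0.42,"dy":-0.86},
  {"dx":0.42,"dy":-0.86},
  {"dx":0.42,"dy":-0.86},
])

```text
schema error: expected keys dx, dy, dz, rx, ry, rz
```

Request:
move_arm([
  {"dx":0.42,"dy":-0.86},
  {"dx":0.42,"dy":-0.86},
  {"dx":0.42,"dy":-0.86},
  {"dx":0.42,"dy":-0.86},
  {"dx":0.42,"dy":-0.86},
  {"dx":0.42,"dy":-0.86},
  {"dx":0.42,"dy":-0.86},
  {"dx":0.42,"dy":-0.86},
  {"dx":0.42,"dy":-0.86},
  {"dx":0.42,"dy":-0.86},
])

```text
schema error: expected keys dx, dy, dz, rx, ry, rz
```

```bash
python3 - <<'E'
from h import *
s=sensors.sense();print(s['t'],s['tcp_pos'],s['q'],s['force'],s['finger_gap'])
m=cams.camera_model('wrist');im=cams.snapshot('wrist')
cv2.imwrite('pics/w1.png',im[:,:,::-1])
import pickle;pickle.dump(m,open('w1.pkl','wb'));print(m)
for P in[(.5445,-.129,.114),(.4925,-.0505,.077)]:print(proj(m,P))
E
```

```text
0.1 [0.17946958 0.59799783 0.23044181] [ 1.10050512e+00  5.28369930e-01  1.43374812e+00 -1.98249987e-05
  1.18147698e+00 -1.78512975e-01] [-0.10543796  1.25582887  0.32540996] 1.0024137582194037
{'fx': 337.96851876850707, 'fy': 337.96851876850707, 'cx': 318.3912062494003, 'cy': 204.23162953078554, 'distortion': array([-0.01207765,  0.        ,  0.        ,  0.        ,  0.        ]), 'extrinsics': array([[ 0.28781534,  0.95768262, -0.00251764, -0.62399261],
       [ 0.90572834, -0.27134534,  0.32561923, -0.04300587],
       [ 0.31115672, -0.0959985 , -0.94549764,  0.38282859],
       [ 0.        ,  0.        ,  0.        ,  1.        ]])}
[-103.15185417  576.69764284]
[-54.7580318  514.84296197]
```

View pics/w1.png

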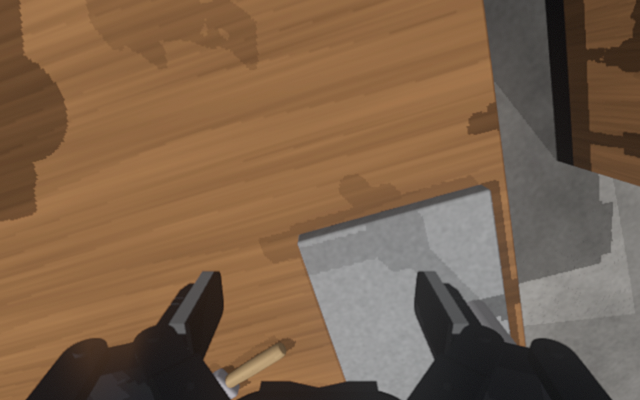

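The moves were refused because every row needs all six keys. The wrist picture therefore shows the start pose: open fingers at the bottom, around (200,300) and (440,300), and the bare desk.

Request:
move_arm([
  {"dx":0.42,"dy":-0.86,"dz":0,"rx":0,"ry":0,"rz":0},
  {"dx":0.42,"dy":-0.86,"dz":0,"rx":0,"ry":0,"rz":0},
  {"dx":0.42,"dy":-0.86,"dz":0,"rx":0,"ry":0,"rz":0},
  {"dx":0.42,"dy":-0.86,"dz":0,"rx":0,"ry":0,"rz":0},
  {"dx":0.42,"dy":-0.86,"dz":0,"rx":0,"ry":0,"rz":0},
  {"dx":0.42,"dy":-0.86,"dz":0,"rx":0,"ry":0,"rz":0},
  {"dx":0.42,"dy":-0.86,"dz":0,"rx":0,"ry":0,"rz":0},
  {"dx":0.42,"dy":-0.86,"dz":0,"rx":0,"ry":0,"rz":0},
  {"dx":0.42,"dy":-0.86,"dz":0,"rx":0,"ry":0,"rz":0},
  {"dx":0.42,"dy":-0.86,"dz":0,"rx":0,"ry":0,"rz":0},
], claw=0, newtons=20)

```text
t: 1.4
tcp_pos: [0.2849, 0.3828, 0.2312]
tool_rot: [0.145, 0.989, -0.0, -0.0]
force: [0.5, -0.2, 0.1]
finger_gap: -0.0
gripper_force: 0.0
```

Request:
move_arm([
  {"dx":0.42,"dy":-0.86,"dz":0,"rx":0,"ry":0,"rz":0},
  {"dx":0.42,"dy":-0.86,"dz":0,"rx":0,"ry":0,"rz":0},
  {"dx":0.42,"dy":-0.86,"dz":0,"rx":0,"ry":0,"rz":0},
  {"dx":0.42,"dy":-0.86,"dz":0,"rx":0,"ry":0,"rz":0},
  {"dx":0.42,"dy":-0.86,"dz":0,"rx":0,"ry":0,"rz":0},
  {"dx":0.42,"dy":-0.86,"dz":0,"rx":0,"ry":0,"rz":0},
  {"dx":0.42,"dy":-0.86,"dz":0,"rx":0,"ry":0,"rz":0},
  {"dx":0.42,"dy":-0.86,"dz":0,"rx":0,"ry":0,"rz":0},
  {"dx":0.42,"dy":-0.86,"dz":0,"rx":0,"ry":0,"rz":0},
  {"dx":0.42,"dy":-0.86,"dz":0,"rx":0,"ry":0,"rz":0},
])

```text
t: 2.65
tcp_pos: [0.3899, 0.1678, 0.2312]
tool_rot: [0.145, 0.989, -0.0, -0.0]
force: [-0.9, -0.4, 0.9]
finger_gap: 0.001
gripper_force: 0.0
```

Request:
move_arm([
  {"dx":0.42,"dy":-0.86,"dz":0,"rx":0,"ry":0,"rz":0},
  {"dx":0.42,"dy":-0.86,"dz":0,"rx":0,"ry":0,"rz":0},
  {"dx":0.42,"dy":-0.86,"dz":0,"rx":0,"ry":0,"rz":0},
  {"dx":0.42,"dy":-0.86,"dz":0,"rx":0,"ry":0,"rz":0},
  {"dx":0.42,"dy":-0.86,"dz":0,"rx":0,"ry":0,"rz":0},
  {"dx":0.42,"dy":-0.86,"dz":0,"rx":0,"ry":0,"rz":0},
  {"dx":0.42,"dy":-0.86,"dz":0,"rx":0,"ry":0,"rz":0},
  {"dx":0.42,"dy":-0.86,"dz":0,"rx":0,"ry":0,"rz":0},
  {"dx":0,"dy":0,"dz":0,"rx":0,"ry":0,"rz":0},
  {"dx":0,"dy":0,"dz":0,"rx":0,"ry":0,"rz":0},
])

```text
t: 3.9
tcp_pos: [0.473, -0.0028, 0.2311]
tool_rot: [0.145, 0.989, 0.0, -0.001]
force: [0.0, -0.1, -1.0]
finger_gap: 0.006
gripper_force: 0.0
```

```bash
python3 - <<'E'
from h import *
s=sensors.sense();print(s['t'],s['tcp_pos'],s['q'],s['force'],s['finger_gap'])
m=cams.camera_model('wrist');im=cams.snapshot('wrist')
cv2.imwrite('pics/w2.png',im[:,:,::-1])
import pickle;pickle.dump(m,open('w2.pkl','wb'))
for P in[(.5445,-.129,.114),(.4925,-.0505,.077)]:print(proj(m,P))
E
```

```text
3.9 [ 0.47295715 -0.00284849  0.23105025] [-2.43153626e-01  3.24952376e-01  1.80194564e+00  4.22953415e-04
  1.01619176e+00 -1.52222836e+00] [ 0.04231335 -0.12459383 -1.04220224] 0.005753458599180055
[208.55130477 306.53350185]
[275.91543462 217.99014654]
```

View pics/w2.png

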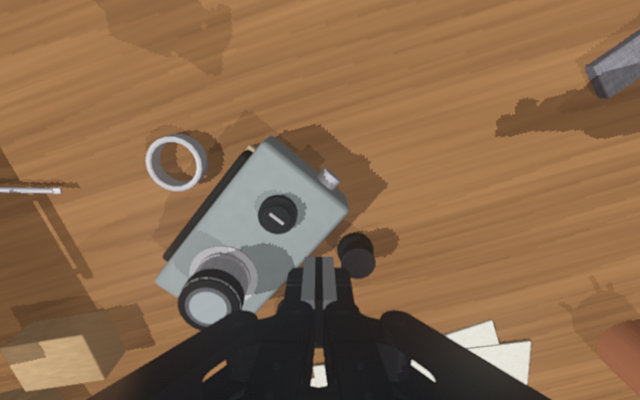

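The wrist view shows the cap at about (277,216) and the lens glass at about (210,307), within 2 mm of my projections. Refined estimates: cap (0.491,-0.049), lens (0.5445,-0.1285). Now pressing the cap with the fingers shut.

Request:
move_arm([
  {"dx":0.075,"dy":-0.19,"dz":-0.58,"rx":0,"ry":0,"rz":0},
  {"dx":0.075,"dy":-0.19,"dz":-0.58,"rx":0,"ry":0,"rz":0},
  {"dx":0.075,"dy":-0.19,"dz":-0.58,"rx":0,"ry":0,"rz":0},
  {"dx":0.075,"dy":-0.19,"dz":-0.58,"rx":0,"ry":0,"rz":0},
  {"dx":0.075,"dy":-0.19,"dz":-0.58,"rx":0,"ry":0,"rz":0},
  {"dx":0.075,"dy":-0.19,"dz":-0.58,"rx":0,"ry":0,"rz":0},
  {"dx":0.075,"dy":-0.19,"dz":-0.58,"rx":0,"ry":0,"rz":0},
  {"dx":0.075,"dy":-0.19,"dz":-0.58,"rx":0,"ry":0,"rz":0},
  {"dx":0.075,"dy":-0.19,"dz":-0.58,"rx":0,"ry":0,"rz":0},
  {"dx":0,"dy":0,"dz":-0.4,"rx":0,"ry":0,"rz":0},
])

```text
t: 5.2
tcp_pos: [0.4907, -0.0465, 0.0898]
tool_rot: [0.146, 0.989, 0.0, -0.0]
force: [-0.2, -0.5, 0.5]
finger_gap: 0.004
gripper_force: 0.0
```

Request:
move_arm([
  {"dx":0.05,"dy":-0.1,"dz":-0.2,"rx":0,"ry":0,"rz":0},
  {"dx":0,"dy":0,"dz":-0.1,"rx":0,"ry":0,"rz":0},
  {"dx":0,"dy":0,"dz":-0.1,"rx":0,"ry":0,"rz":0},
  {"dx":0,"dy":0,"dz":-0.06,"rx":0,"ry":0,"rz":0},
  {"dx":0,"dy":0,"dz":-0.06,"rx":0,"ry":0,"rz":0},
  {"dx":0,"dy":0,"dz":-0.06,"rx":0,"ry":0,"rz":0},
  {"dx":0,"dy":0,"dz":-0.06,"rx":0,"ry":0,"rz":0},
  {"dx":0,"dy":0,"dz":0,"rx":0,"ry":0,"rz":0},
  {"dx":0,"dy":0,"dz":0,"rx":0,"ry":0,"rz":0},
  {"dx":0,"dy":0,"dz":0,"rx":0,"ry":0,"rz":0},
])

```text
t: 6.45
tcp_pos: [0.492, -0.0487, 0.0749]
tool_rot: [0.145, 0.989, 0.0, 0.0]
force: [0.6, 0.7, 3.6]
finger_gap: -0.0
gripper_force: 1.9
```

Request:
move_arm([
  {"dx":0,"dy":0,"dz":-0.04,"rx":0,"ry":0,"rz":0},
  {"dx":0,"dy":0,"dz":-0.04,"rx":0,"ry":0,"rz":0},
  {"dx":0,"dy":0,"dz":-0.04,"rx":0,"ry":0,"rz":0},
  {"dx":0,"dy":0,"dz":-0.04,"rx":0,"ry":0,"rz":0},
  {"dx":0,"dy":0,"dz":0,"rx":0,"ry":0,"rz":0},
  {"dx":0,"dy":0,"dz":0,"rx":0,"ry":0,"rz":0},
  {"dx":0,"dy":0,"dz":0,"rx":0,"ry":0,"rz":0},
  {"dx":0,"dy":0,"dz":0,"rx":0,"ry":0,"rz":0},
  {"dx":0,"dy":0,"dz":0,"rx":0,"ry":0,"rz":0},
  {"dx":0,"dy":0,"dz":0,"rx":0,"ry":0,"rz":0},
])

```text
t: 7.7
tcp_pos: [0.492, -0.0487, 0.072]
tool_rot: [0.145, 0.989, -0.0, 0.0]
force: [-1.9, 1.1, 14.4]
finger_gap: 0.001
gripper_force: 7.2
```

The cap stopped at z = 0.072 with 14 N, so it is fully down. Next I'll go up and over the lens.

Request:
move_arm([
  {"dx":0,"dy":0,"dz":1,"rx":0,"ry":0,"rz":0},
  {"dx":0,"dy":0,"dz":1,"rx":0,"ry":0,"rz":0},
  {"dx":0,"dy":0,"dz":1,"rx":0,"ry":0,"rz":0},
  {"dx":0.35,"dy":-0.53,"dz":0.2,"rx":0,"ry":0,"rz":0},
  {"dx":0.35,"dy":-0.53,"dz":0,"rx":0,"ry":0,"rz":0},
  {"dx":0.35,"dy":-0.53,"dz":0,"rx":0,"ry":0,"rz":0},
  {"dx":0.35,"dy":-0.53,"dz":0,"rx":0,"ry":0,"rz":0},
  {"dx":0.35,"dy":-0.53,"dz":0,"rx":0,"ry":0,"rz":0},
  {"dx":0.35,"dy":-0.53,"dz":0,"rx":0,"ry":0,"rz":0},
  {"dx":0,"dy":0,"dz":0,"rx":0,"ry":0,"rz":0},
])

```text
t: 8.95
tcp_pos: [0.5454, -0.1295, 0.1508]
tool_rot: [0.146, 0.989, -0.0, 0.001]
force: [0.1, 0.2, 0.7]
finger_gap: 0.001
gripper_force: 0.0
```

Request:
move_arm([
  {"dx":0,"dy":0,"dz":0,"rx":0,"ry":0,"rz":0},
  {"dx":0,"dy":0,"dz":0,"rx":0,"ry":0,"rz":0},
  {"dx":0,"dy":0,"dz":0,"rx":0,"ry":0,"rz":0},
  {"dx":0,"dy":0,"dz":0,"rx":0,"ry":0,"rz":0},
  {"dx":0,"dy":0,"dz":0,"rx":0,"ry":0,"rz":0},
  {"dx":0,"dy":0,"dz":0,"rx":0,"ry":0,"rz":0},
  {"dx":0,"dy":0,"dz":-0.2,"rx":0,"ry":0,"rz":0},
  {"dx":0,"dy":0,"dz":-0.4,"rx":0,"ry":0,"rz":0},
  {"dx":0,"dy":0,"dz":-0.2,"rx":0,"ry":0,"rz":0},
  {"dx":0,"dy":0,"dz":0,"rx":0,"ry":0,"rz":0},
], claw=100)

```text
t: 10.2
tcp_pos: [0.5439, -0.128, 0.13]
tool_rot: [0.145, 0.989, 0.0, -0.001]
force: [0.4, 0.4, -0.4]
finger_gap: 0.995
gripper_force: 0.0
```

```bash
python3 - <<'E'
from h import *
s=sensors.sense();print(s['t'],s['tcp_pos'],s['q'],s['force'],s['finger_gap'])
m=cams.camera_model('wrist');im=cams.snapshot('wrist')
cv2.imwrite('pics/w3.png',im[:,:,::-1])
P=s['tcp_pos']
for z in(.114,):print(proj(m,(P[0],P[1],z)),proj(m,(.5445,-.1285,z)))
E
```

```text
10.2 [ 0.54389563 -0.12798558  0.12996661] [-4.31096380e-01  5.79442195e-01  1.69111085e+00  6.83801707e-07
  8.72775904e-01 -1.71003670e+00] [ 0.41383336  0.42341911 -0.40272113] 0.9950230553227877
[317.98185907 255.59570521] [317.38002859 256.82692519]
```

View pics/w3.png

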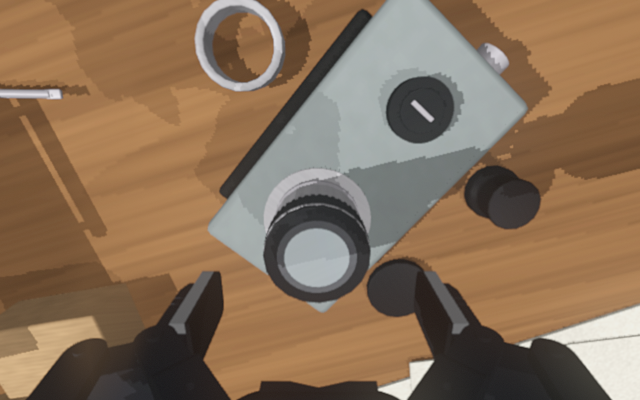

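The lens glass centre is at (317,257), where the projection put it, so the gripper is centred to under 1 mm. I'll descend and grip the collar.

Request:
move_arm([
  {"dx":0.02,"dy":-0.02,"dz":-0.3,"rx":0,"ry":0,"rz":0},
  {"dx":0,"dy":0,"dz":-0.3,"rx":0,"ry":0,"rz":0},
  {"dx":0,"dy":0,"dz":-0.3,"rx":0,"ry":0,"rz":0},
  {"dx":0,"dy":0,"dz":-0.3,"rx":0,"ry":0,"rz":0},
  {"dx":0,"dy":0,"dz":-0.3,"rx":0,"ry":0,"rz":0},
  {"dx":0,"dy":0,"dz":-0.3,"rx":0,"ry":0,"rz":0},
  {"dx":0,"dy":0,"dz":-0.3,"rx":0,"ry":0,"rz":0},
  {"dx":0,"dy":0,"dz":-0.06,"rx":0,"ry":0,"rz":0},
  {"dx":0,"dy":0,"dz":0,"rx":0,"ry":0,"rz":0},
  {"dx":0,"dy":0,"dz":0,"rx":0,"ry":0,"rz":0},
])

```text
t: 11.5
tcp_pos: [0.5451, -0.1288, 0.0771]
tool_rot: [0.145, 0.989, -0.0, 0.0]
force: [1.0, 1.4, -0.6]
finger_gap: 1.0
gripper_force: 0.0
```

Request:
move_arm([
  {"dx":0,"dy":0,"dz":0,"rx":0,"ry":0,"rz":0},
  {"dx":0,"dy":0,"dz":0,"rx":0,"ry":0,"rz":0},
  {"dx":0,"dy":0,"dz":0,"rx":0,"ry":0,"rz":0},
  {"dx":0,"dy":0,"dz":0,"rx":0,"ry":0,"rz":0},
  {"dx":0,"dy":0,"dz":0,"rx":0,"ry":0,"rz":0},
  {"dx":0,"dy":0,"dz":0,"rx":0,"ry":0,"rz":0},
  {"dx":0,"dy":0,"dz":0,"rx":0,"ry":0,"rz":0},
  {"dx":0,"dy":0,"dz":0,"rx":0,"ry":0,"rz":0},
  {"dx":0,"dy":0,"dz":0,"rx":0,"ry":0,"rz":0},
  {"dx":0,"dy":0,"dz":0,"rx":0,"ry":0,"rz":0},
], claw=0, newtons=40)

```text
t: 12.75
tcp_pos: [0.5453, -0.1288, 0.0772]
tool_rot: [0.145, 0.989, -0.0, 0.0]
force: [0.1, 0.1, 4.7]
finger_gap: 0.654
gripper_force: 41.8
```

Gripped at a gap of 0.654 (56 mm) with about 5 N of push. Now turning clockwise with a light downward bias.

Request:
move_arm([
  {"dx":0,"dy":0,"dz":-0.03,"rx":0,"ry":0,"rz":-0.05},
  {"dx":0,"dy":0,"dz":0,"rx":0,"ry":0,"rz":-0.05},
  {"dx":0,"dy":0,"dz":0,"rx":0,"ry":0,"rz":-0.05},
  {"dx":0,"dy":0,"dz":0,"rx":0,"ry":0,"rz":-0.05},
  {"dx":0,"dy":0,"dz":0,"rx":0,"ry":0,"rz":-0.05},
  {"dx":0,"dy":0,"dz":0,"rx":0,"ry":0,"rz":-0.05},
  {"dx":0,"dy":0,"dz":0,"rx":0,"ry":0,"rz":-0.05},
  {"dx":0,"dy":0,"dz":0,"rx":0,"ry":0,"rz":-0.05},
  {"dx":0,"dy":0,"dz":0,"rx":0,"ry":0,"rz":0},
  {"dx":0,"dy":0,"dz":0,"rx":0,"ry":0,"rz":0},
])

```text
t: 14.0
tcp_pos: [0.5447, -0.1285, 0.0759]
tool_rot: [0.248, 0.969, 0.0, -0.0]
force: [-0.5, 0.7, -2.2]
finger_gap: 0.658
gripper_force: 42.7
```

```bash
python3 -c "
from h import *
s=sensors.sense();print(s['t'],s['tcp_pos'],s['tool_rot'],s['q'],s['force'],s['ft_torque'],s['finger_gap'])"
```

```text
14.0 [ 0.54466346 -0.12854651  0.07590809] [ 2.47961491e-01  9.68769844e-01  5.44630453e-05 -2.93143654e-04] [-4.31441129e-01  6.66853581e-01  1.72065878e+00  2.46298561e-06
  7.54676606e-01 -1.50108830e+00] [-0.50260839  0.65678734 -2.24214846] [ 0.02397252  0.02492763 -0.00337501] 0.6584061408415522
```

Force fell to -2.2 N, which is the lens's weight, so the keyways may have just met the pins. I'll turn slightly more while going down, to test.

Request:
move_arm([
  {"dx":0,"dy":0,"dz":0,"rx":0,"ry":0,"rz":-0.05},
  {"dx":0,"dy":0,"dz":0,"rx":0,"ry":0,"rz":-0.05},
  {"dx":0,"dy":0,"dz":0,"rx":0,"ry":0,"rz":-0.05},
  {"dx":0,"dy":0,"dz":-0.04,"rx":0,"ry":0,"rz":0},
  {"dx":0,"dy":0,"dz":-0.04,"rx":0,"ry":0,"rz":0},
  {"dx":0,"dy":0,"dz":0,"rx":0,"ry":0,"rz":0},
  {"dx":0,"dy":0,"dz":0,"rx":0,"ry":0,"rz":0},
  {"dx":0,"dy":0,"dz":0,"rx":0,"ry":0,"rz":0},
  {"dx":0,"dy":0,"dz":0,"rx":0,"ry":0,"rz":0},
  {"dx":0,"dy":0,"dz":0,"rx":0,"ry":0,"rz":0},
])

```text
t: 15.25
tcp_pos: [0.5449, -0.1287, 0.0741]
tool_rot: [0.286, 0.958, -0.0, 0.0]
force: [0.5, -0.3, -1.9]
finger_gap: 0.655
gripper_force: 42.7
```

It went down with no resistance, so the keyways are over the pins. Continuing down.

Request:
move_arm([
  {"dx":0,"dy":0,"dz":-0.04,"rx":0,"ry":0,"rz":0},
  {"dx":0,"dy":0,"dz":-0.04,"rx":0,"ry":0,"rz":0},
  {"dx":0,"dy":0,"dz":-0.04,"rx":0,"ry":0,"rz":0},
  {"dx":0,"dy":0,"dz":0,"rx":0,"ry":0,"rz":0},
  {"dx":0,"dy":0,"dz":0,"rx":0,"ry":0,"rz":0},
  {"dx":0,"dy":0,"dz":0,"rx":0,"ry":0,"rz":0},
  {"dx":0,"dy":0,"dz":0,"rx":0,"ry":0,"rz":0},
  {"dx":0,"dy":0,"dz":0,"rx":0,"ry":0,"rz":0},
  {"dx":0,"dy":0,"dz":0,"rx":0,"ry":0,"rz":0},
  {"dx":0,"dy":0,"dz":0,"rx":0,"ry":0,"rz":0},
])

```text
t: 16.5
tcp_pos: [0.545, -0.1287, 0.0711]
tool_rot: [0.286, 0.958, -0.0, 0.0]
force: [-0.7, -0.7, 3.4]
finger_gap: 0.656
gripper_force: 42.7
```

Request:
move_arm([
  {"dx":0,"dy":0,"dz":-0.04,"rx":0,"ry":0,"rz":0},
  {"dx":0,"dy":0,"dz":-0.04,"rx":0,"ry":0,"rz":0},
  {"dx":0,"dy":0,"dz":0,"rx":0,"ry":0,"rz":0},
  {"dx":0,"dy":0,"dz":0,"rx":0,"ry":0,"rz":0},
  {"dx":0,"dy":0,"dz":0,"rx":0,"ry":0,"rz":0},
  {"dx":0,"dy":0,"dz":0,"rx":0,"ry":0,"rz":0},
  {"dx":0,"dy":0,"dz":0,"rx":0,"ry":0,"rz":0},
  {"dx":0,"dy":0,"dz":0,"rx":0,"ry":0,"rz":0},
  {"dx":0,"dy":0,"dz":0,"rx":0,"ry":0,"rz":0},
  {"dx":0,"dy":0,"dz":0,"rx":0,"ry":0,"rz":0},
])

```text
t: 17.75
tcp_pos: [0.545, -0.1287, 0.0693]
tool_rot: [0.286, 0.958, -0.0, 0.0]
force: [-0.7, 0.2, 5.2]
finger_gap: 0.656
gripper_force: 42.9
```

Request:
move_arm([
  {"dx":0,"dy":0,"dz":-0.04,"rx":0,"ry":0,"rz":0},
  {"dx":0,"dy":0,"dz":-0.04,"rx":0,"ry":0,"rz":0},
  {"dx":0,"dy":0,"dz":-0.02,"rx":0,"ry":0,"rz":0},
  {"dx":0,"dy":0,"dz":0,"rx":0,"ry":0,"rz":0},
  {"dx":0,"dy":0,"dz":0,"rx":0,"ry":0,"rz":0},
  {"dx":0,"dy":0,"dz":0,"rx":0,"ry":0,"rz":0},
  {"dx":0,"dy":0,"dz":0,"rx":0,"ry":0,"rz":0},
  {"dx":0,"dy":0,"dz":0,"rx":0,"ry":0,"rz":0},
  {"dx":0,"dy":0,"dz":0,"rx":0,"ry":0,"rz":0},
  {"dx":0,"dy":0,"dz":0,"rx":0,"ry":0,"rz":0},
])

```text
t: 19.0
tcp_pos: [0.545, -0.1287, 0.0689]
tool_rot: [0.286, 0.958, -0.0, 0.001]
force: [-4.5, 0.8, 20.7]
finger_gap: 0.657
gripper_force: 44.3
```

```bash
python3 -c "
from h import *
s=sensors.sense();print(s['t'],s['tcp_pos'],s['tool_rot'],s['force'],s['ft_torque'],s['finger_gap'])
m=cams.camera_model('wrist');im=cams.snapshot('wrist')
cv2.imwrite('pics/w4.png',im[:,:,::-1])
for z in (.1055,.109,.114): print(proj(m,(.545,-.1287,z)))"
```

```text
19.0 [ 0.54504076 -0.12874674  0.06894773] [ 2.85737694e-01  9.58307664e-01 -1.78404395e-04  6.00147759e-04] [-4.45384913  0.83472664 20.67717525] [ 0.20087003  0.73402396 -0.0083346 ] 0.6572749497881121
[317.64104756 320.19866565]
[317.61655599 326.31266226]
[317.57926972 335.62179294]
```

View pics/w4.png

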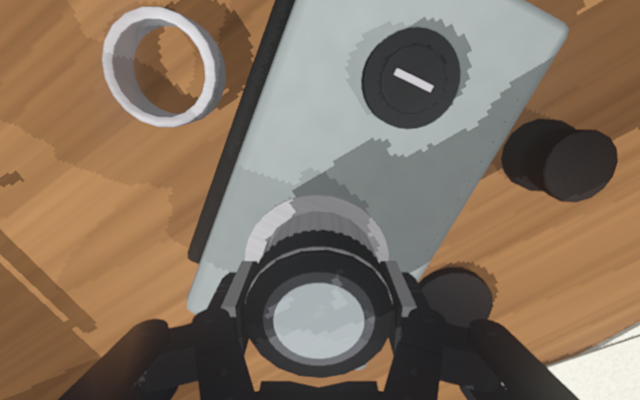

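The lens glass centre is at (317,321), matching a lens top at z = 0.1055 (the home height). Total travel was about 8.3 mm to a hard stop at 21 N, and the cap is still down. Handing in.

```bash
python3 -c "
from station import order
print(order.sign_off())"
```

```text
the job is handed in; nothing more can be done
None
```

The job is handed in with the battery cap pressed fully down and the lens turned about 16.5° clockwise, dropped over its pins and still held home at about 21 N; the hand-in gave no verdict.

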